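Park the sample containers in their bench holders

ROBOT

A 6-joint arm with a two-finger parallel gripper is mounted at the origin on the work surface. World frame = base frame: x ahead of the robot, y to its left, z up, the work surface at z = 0. Lengths are in m, angles in rad, forces in N, time in s.
With the tool pointing down it reaches from about 0.25 to 0.775 m from the base axis. Payload 4 kg.
Tool frame: the origin (TCP) lies between the finger pads; the fingertips stand 19 mm ahead of it and the grasp point (between the pads) is the TCP (robot.tip_reach is the y of the fingertips in the tool frame, in m); y points along the fingers, x is the direction in which the jaws open and shut, and the axes are right-handed (so a half turn about y gives the same grasp; the last joint's range is limited). The gripper opens to 94 mm and grips with 3 to 60 N. Pads are 16 mm wide; open, the fingers measure 119 mm over their backs; the gripper's body (75 mm by 177 mm) begins 78 mm behind the grasp point.
Start: joints at [-1.35, 0.087, 1.371, -0, 1.684, -0.103], TCP at [0.175, -0.521, 0.225] pointing down, gripper open.
Joint ranges: [-3.1, 3.1], [-0.76, 2.03], [0.27, 2.55], [-1.08, 4.22], [0.17, 2.65], [-2.57, 2.57]. Speed limits (rad/s): [2.79, 2.79, 3.14, 3.14, 3.14, 3.14].

INTERFACE

Orientations are given as [roll, pitch, yaw] about the fixed x, y, z axes, in that order (R = Rz(yaw) Ry(pitch) Rx(roll)).
In Python, from bench import robot, imaging, order gives the robot as it stands.
- The arm moves only by the tool send_rows, never from a script. Its argument "moves" is text: rows parted by semicolons, each of 5 numbers parted by spaces: the gripper's target within -1 to 1 (shut at 1, half-way at 0, fully open at -1), then the shift along the tool's x, y, z in m, then the turn about the tool's y in degrees. In form: fingers tx ty tz roll; .... A call has exactly 10 rows; each row shifts and turns the commanded pose from where the row before left it, along the tool's axes as they then stand; what a row does not reach is not made up. A row lasts 1/12 s, in which the tool goes at most 41.7 mm and 7.16 degrees, less where a joint would pass 70% of its speed; a pose out of reach is approached as far as the arm can. A call with a gripper value outside its range is refused whole. The fingers move at their own pace and stop on an object; the grip force is fixed at half the most. Time passes only in rows, so rows that do not move let the fingers close, or fill a call up. It gives the time, the measured TCP pose, the force and the opening at its end, in the units of the state.
- robot.get_obs(): the state, without advancing time (a new reading comes with each control period).
- imaging.snapshot(name): name is "scene" or "top"; returns a dict with "image" (384x512x3 uint8, red, green, blue), "mtx" (3x3 intrinsics, pixels), "dist" ([k1, k2, p1, p2, k3] as OpenCV has them; the pictures are not rectified), "R" (3x3) and "t" (3): a world point X has camera coordinates R X + t. Camera axes: x right, y down, z forward; pixel columns grow to the right and rows downward; lengths in m; the calibration is good to about 2 mm. A picture is of the moment at which its call begins. There is no depth.
- order.close_job(): hands the job in, once; it reports no verdict.
Trained networks look in a picture, given as the dict that the camera call returned (one of the last four; its "shot" number tells which), for a name from the list of things; names that differ only in an ending like _2 or _b are one class to them, and where a whole thing is asked for, a point or a joint stands for the part that bears it (a point fixed in the world has none). Each returns a list of dicts, best first, with "conf" (0 to 1); they miss things now and then, are a little off and sometimes report something else, mostly with a low value. They report only what shows in the picture. A call takes as long as a camera call. They do not tell look-alikes from the thing itself.
- imaging.recognise(picture, target): "centre" ([column, row] in pixels, amid what is visible of it).
- imaging.landmark_of(picture, target): "centre" ([column, row] in pixels: a listed point, or the origin of a listed thing).
The state is a dict: "time": time; "joint_positions": joint angles; "qvel": joint speeds; "joint_torque": joint torques, N m; "tool_pos": TCP position; "ee_rot": TCP orientation; "wrist_force": force on the tool from outside, world axes, zero at the start; "wrist_torque": the same for the moment, N m; "width": finger opening in m.
Only numpy, scipy, OpenCV 4.12 (cv2) and the standard library are available. Lean on these libraries where they do the work, as an engineer would, in place of code of your own. Each camera call takes 0.05 s, during which the arm holds its last target.

TASK

Clear up the fume-hood bench: put each of the four closed containers (wide jar, slim bottle, square bottle, oblong box) upright into the bench holder whose recess matches its outline and size, sitting flat on the recess floor. Lower them gently, do not drop them, and leave the glass flask and the beaker standing where they are.

Things in the scene. Friction and masses are not known exactly. Their poses are not given: they have to be found in the camera images.
- jar_center (a point): Wide round amber glass jar with a black screw cap nearly as wide; 64 mm across (cap 62 mm), 80 mm high. The glass body, to grip, goes up to 60 mm. Origin: its centre, half-way up; z up. 
- slim_center (a point): Slim round amber glass bottle with a narrow black cap; 38 mm across, 110 mm high; straight sides to grip up to 78 mm. Origin: its centre, half-way up; z up. 
- square_center (a point): White plastic bottle of square section with a round black cap; 50 x 50 mm, straight sides up to 68 mm, cap 42 mm across, 90 mm high in all. Origin: its centre, half-way up; z up. x and y are square to its flat sides.
- oblong_center (a point): White plastic oblong box with a shut grey lid; 82 mm along x, 46 mm along y, 66 mm high, straight sides all the way. Origin: its centre, half-way up; z up. 
- holder_jar: A fixed, low, grey bench holder, 14 mm high, with a dark-floored recess: floor 6 mm above the bench, rim 8 mm above the floor and 6 mm thick. Origin: centre of its underside (on the bench), z up. Round recess 80 mm across, for the wide jar.
- holder_slim: A fixed, low, grey bench holder, 14 mm high, with a dark-floored recess: floor 6 mm above the bench, rim 8 mm above the floor and 6 mm thick. Origin: centre of its underside (on the bench), z up. Round recess 54 mm across, for the slim bottle.
- holder_square: A fixed, low, grey bench holder, 14 mm high, with a dark-floored recess: floor 6 mm above the bench, rim 8 mm above the floor and 6 mm thick. Origin: centre of its underside (on the bench), z up. Square recess 66 x 66 mm, sides along x and y, for the square bottle.
- holder_oblong: A fixed, low, grey bench holder, 14 mm high, with a dark-floored recess: floor 6 mm above the bench, rim 8 mm above the floor and 6 mm thick. Origin: centre of its underside (on the bench), z up. Oblong recess 98 mm along x, 62 mm along y, for the oblong box.
- flask_center (a point): Bystander to leave alone: stoppered conical glass flask, 60 mm across at the foot, 98 mm high, loose. Origin: its centre, half-way up; z up. 
- beaker_center (a point): Bystander to leave alone: open glass beaker, 52 mm across, 65 mm high, loose. Origin: its centre, half-way up; z up. 
Mind the look-alikes: they are no part of the job. What is shaped like the holder_jar but blue, pink or yellow is not meant.

How it is judged:
By the outcome, as a careful person would: the job done as asked, in the order asked, and still so for the second after the job is handed in, with the robot touching nothing.
It also fails if it takes over 118 s, if anything falls off the work surface, if the arm or the gripper's body presses on something with over 40 N, if the wrist force passes 120 N, or if a joint passes its speed limit or range.

## Working session

There is one attempt and no reset: what is moved stays moved. The work goes in short steps, Python scripts to look and compute and a tool call to move; the robot and the scene stay as the last step left them, time stands still between calls to the robot, and variables do not carry over. Pictures are saved under pics/ and viewed, and the job is handed in when it is done.

Besides the shell and the picture viewer there is one more tool, called after "Emit:" as name(argument=value, ...), one argument or row to a line, values as JSON. send_rows: Moves the arm, as the interface text tells. Its arguments: {"type":"object","properties":{"moves":{"type":"string"}},"required":["moves"]}

```bash
mkdir -p pics; ls
cat > h.py <<'E'
import sys; sys.path.insert(0,'.')
from bench import robot, imaging, order
import numpy as np, cv2
def save(p,name): cv2.imwrite('pics/'+name, cv2.cvtColor(p['image'],cv2.COLOR_RGB2BGR))
def back(p,uv,z):
    q=cv2.undistortPoints(np.array([[uv]],float),np.array(p['mtx'],float),np.array(p['dist'],float))[0,0]
    R=np.array(p['R']);t=np.array(p['t']);d=R.T@np.array([q[0],q[1],1]);c=-R.T@t
    return c+d*(z-c[2])/d[2]
def proj(p,X):
    rv=cv2.Rodrigues(np.array(p['R'],float))[0]
    return cv2.projectPoints(np.array(X,float).reshape(-1,1,3),rv,np.array(p['t'],float),np.array(p['mtx'],float),np.array(p['dist'],float))[0][:,0]
E
python3 - <<'E'
from h import *
ps={}
Z={'jar_center':.04,'slim_center':.055,'square_center':.045,'oblong_center':.033,'holder_jar':0,'holder_slim':0,'holder_square':0,'holder_oblong':0,'flask_center':.049,'beaker_center':.0325}
for n in ['scene','top']:
    p=imaging.snapshot(n); save(p,n+'0.png')
    print(n,'cam',-np.array(p['R']).T@np.array(p['t']))
    for k,z in Z.items():
        for d in imaging.landmark_of(p,k)[:3]:
            print(k,np.round(d['centre'],1),round(d['conf'],2),np.round(back(p,d['centre'],z),4))
o=robot.get_obs(); print(o)
E
```

```text
pics
scene cam [ 1.09205256 -0.74611656  0.93768694]
jar_center [258.4 261.4] 0.67 [ 0.6088 -0.116   0.04  ]
slim_center [347.2 176.1] 0.76 [0.6177 0.3389 0.055 ]
square_center [152.8 281. ] 0.8 [ 0.4433 -0.3379  0.045 ]
oblong_center [262.9 191. ] 0.6 [0.4346 0.1302 0.033 ]
holder_jar [310.2 138.3] 0.89 [0.359  0.5267 0.    ]
holder_jar [276.4 144.2] 0.73 [0.282  0.4126 0.    ]
holder_jar [304.5 166.1] 0.65 [0.4412 0.3627 0.    ]
holder_slim [209.2 237.9] 0.7 [ 0.419  -0.1057 -0.    ]
holder_square [197.2 321.7] 0.76 [ 0.5907 -0.3353  0.    ]
holder_square [263.9 190.8] 0.22 [0.4125 0.165  0.    ]
holder_oblong [297.6 227.6] 0.65 [0.5967 0.0906 0.    ]
flask_center [205.2 268.5] 0.81 [ 0.5211 -0.2269  0.049 ]
top cam [0.18581784 0.09085925 1.42159748]
jar_center [312.4 155. ] 0.83 [ 0.5953 -0.1146  0.04  ]
slim_center [186.2 146. ] 0.63 [0.6254 0.3329 0.055 ]
slim_center [347.8 176.2] 0.46 [ 0.5136 -0.2342  0.055 ]
square_center [377.1 197.5] 0.73 [ 0.4391 -0.3361  0.045 ]
oblong_center [245.9 199. ] 0.89 [0.4383 0.1226 0.033 ]
oblong_center [183.8 146.1] 0.56 [0.6322 0.3454 0.033 ]
[... 530 characters left out ...]
.47 [0.4408 0.3512 0.0325]
{'time': 1.1, 'joint_positions': array([-1.35010815e+00,  8.72204026e-02,  1.37072969e+00, -5.67552225e-06,
        1.68358934e+00, -1.03086498e-01]), 'qvel': array([ 0.00211331,  0.00074063, -0.00057171, -0.00067245, -0.00011687,
        0.00013275]), 'joint_torque': array([ 2.42744216e-03, -3.40044558e+01, -3.02602637e+01,  7.20107183e-02,
        2.35806196e-02, -1.06918498e-05]), 'tool_pos': array([ 0.17498422, -0.52143261,  0.22447963]), 'ee_rot': array([-1.57080741e+00, -5.23603945e-05, -1.24702229e+00]), 'wrist_force': array([ 0.02502096,  0.45970607, -0.61979487]), 'wrist_torque': array([-0.01289495,  0.00220359, -0.02481781]), 'width': 0.09400946321962024}
```

Run:
```python
import cv2
a=cv2.imread('pics/top0.png'); cv2.imwrite('pics/top0c.png',cv2.resize(a[110:270,110:430],None,fx=2.5,fy=2.5,interpolation=cv2.INTER_CUBIC)[:, :800])
b=cv2.imread('pics/scene0.png'); cv2.imwrite('pics/scene0c.png',cv2.resize(b[100:370,110:410],None,fx=2.2,fy=2.2,interpolation=cv2.INTER_CUBIC))
```

```text
(no output)
```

View pics/top0c.png

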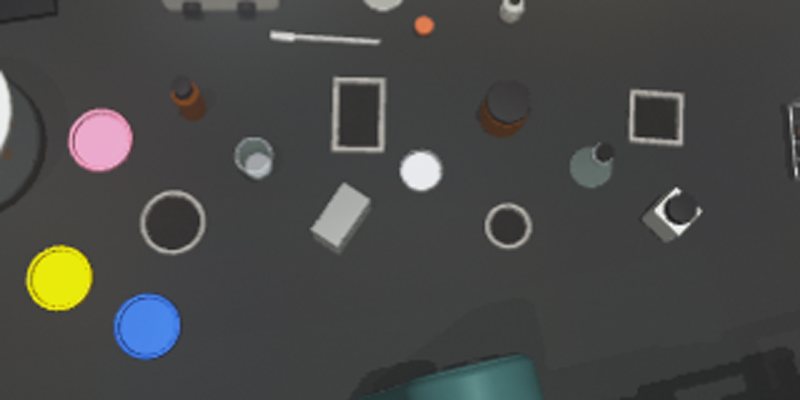

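View pics/scene0c.png

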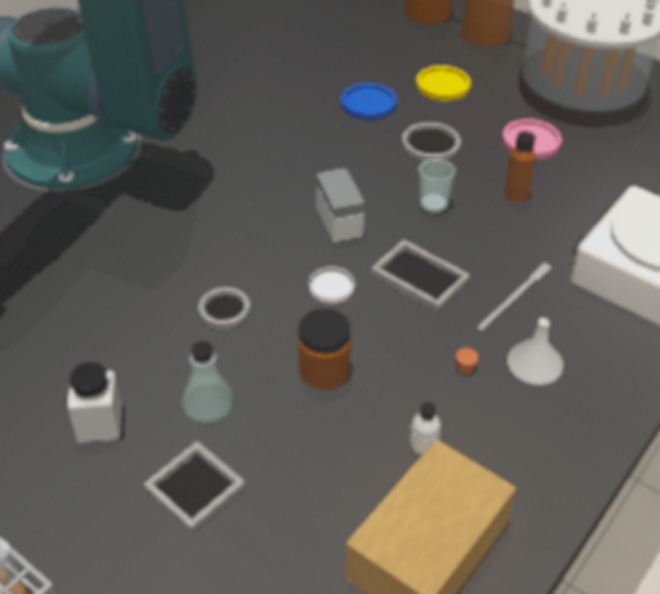

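```bash
cat > crops.py <<'E'
from h import *
import sys
def tile(p,centres,name,half=26,f=5):
    im=cv2.cvtColor(p['image'],cv2.COLOR_RGB2BGR); T=[]
    for (u,v) in centres:
        u,v=int(u),int(v); c=im[max(v-half,0):v+half,max(u-half,0):u+half]
        T.append(cv2.convertScaleAbs(cv2.resize(c,(half*2*f,half*2*f),interpolation=cv2.INTER_CUBIC),alpha=1.5))
    while len(T)%3: T.append(T[0]*0)
    cv2.imwrite('pics/'+name,np.vstack([np.hstack(T[i:i+3]) for i in range(0,len(T),3)]))
E
python3 - <<'E'
from crops import *
p=imaging.snapshot('top')
tile(p,[(312,152),(185,149),(377,196),(246,197),(179,199),(314,201)],'t1.png')
p=imaging.snapshot('scene')
tile(p,[(258,260),(347,176),(152,281),(264,193),(306,163),(211,239)],'s1.png')
E
```

```text
(no output)
```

View pics/t1.png

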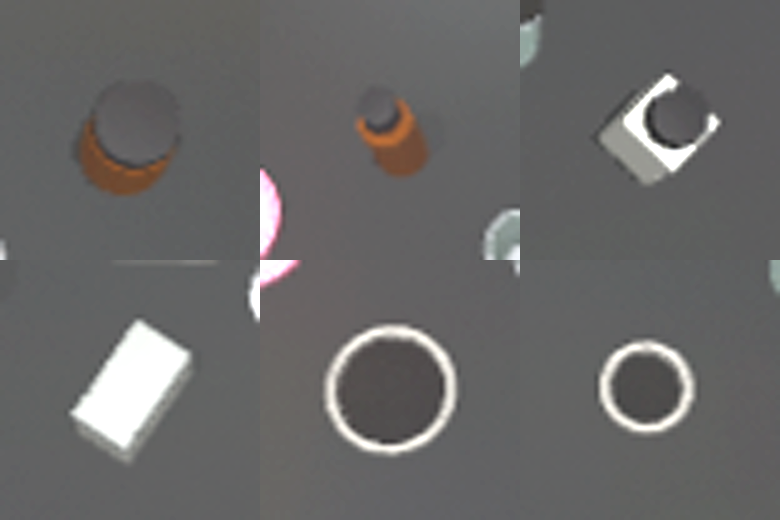

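View pics/s1.png

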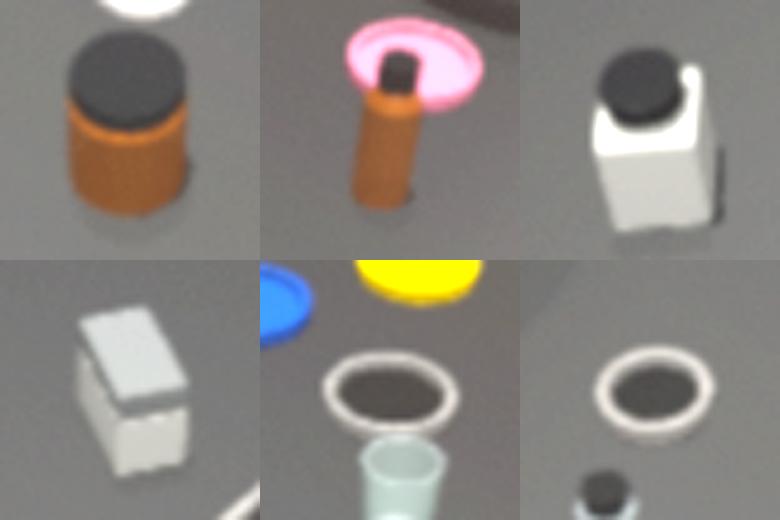

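```bash
cat > fit.py <<'E'
from h import *
from scipy.optimize import minimize
S=6
th=np.linspace(0,2*np.pi,48,endpoint=False)
def circ(d,z): return np.c_[d/2*np.cos(th),d/2*np.sin(th),0*th+z]
def rect(a,b,z): return np.array([[-a,-b,2*z],[a,-b,2*z],[a,b,2*z],[-a,b,2*z]])/2
def prism(f,z0,z1): return np.vstack([f(z0),f(z1)])
c=lambda d:(lambda z:circ(d,z)); r=lambda a,b:(lambda z:rect(a,b,z))
M={'jar':[prism(c(.064),0,.06),prism(c(.062),.062,.08),circ(.062,.08)],
 'slim':[prism(c(.038),0,.078),circ(.038,.078)],
 'square':[prism(r(.05,.05),0,.068),rect(.05,.05,.068),prism(c(.042),.07,.09)],
 'oblong':[prism(r(.082,.046),0,.066),rect(.082,.046,.066)],
 'holder_jar':[circ(.092,.014),circ(.08,.014)],
 'holder_slim':[circ(.066,.014),circ(.054,.014)],
 'holder_square':[rect(.078,.078,.014),rect(.066,.066,.014)],
 'holder_oblong':[rect(.11,.074,.014),rect(.098,.062,.014)],
 'flask':[circ(.06,.003)],'beaker':[circ(.052,.065)]}
def cost(q,name,ps,boxes):
    x,y,w=q; R=np.array([[np.cos(w),-np.sin(w),0],[np.sin(w),np.cos(w),0],[0,0,1]])
    C=0
    for p,(u0,v0,n,im) in zip(ps,boxes):
        lab=np.zeros((n*S,n*S),np.uint8)
        for i,P in enumerate(M[name]):
            uv=proj(p,P@R.T+[x,y,0]); uv=((uv-[u0,v0]+.5)*S-.5)
            h=cv2.convexHull((uv*16).round().astype(np.int32))
            cv2.fillConvexPoly(lab,h,i+1,shift=4)
        # least squares: mixing weights x region colours
        W=np.stack([cv2.resize((lab==i).astype(np.float32),(n,n),interpolation=cv2.INTER_AREA).ravel() for i in range(len(M[name])+1)],1)
        Y=im.reshape(-1,3)
        B=np.linalg.lstsq(W,Y,rcond=None)[0]; e=Y-W@B
        C+=np.minimum((e**2).sum(1),3000).sum()/1e4
    return C
def fit(name,x,y,w,ps,height=.08,halves=(15,24)):
    boxes=[]
    for p,hf in zip(ps,halves):
        u,v=proj(p,[[x,y,height/2]])[0].round().astype(int); n=2*hf
        im=cv2.GaussianBlur(p['image'],(0,0),.5)[v-hf:v+hf,u-hf:u+hf].astype(float); boxes.append((u-hf,v-hf,n,im))
    best=None
    rot=name in('square','oblong') or name.endswith('square') or name.endswith('oblong')
    for dw in ([-.3,-.1,.1,.3] if rot else [0]):
        s=np.array([[0,0,dw],[.01,.003,dw],[-.003,.01,dw],[.004,.004,dw+(.15 if rot else 0)]])+[x,y,w]
        o=minimize(cost,[x,y,w],args=(name,ps,boxes),method='Nelder-Mead',options=dict(initial_simplex=s,xatol=1e-4,fatol=1e-2,maxiter=200))
        if best is None or o.fun<best.fun: best=o
    return best
def overlay(p,name,q,im,f):
    x,y,w=q; R=np.array([[np.cos(w),-np.sin(w),0],[np.sin(w),np.cos(w),0],[0,0,1]])
    for P in M[name]:
        uv=((proj(p,P@R.T+[x,y,0])+.5)*f-.5)
        cv2.polylines(im,[cv2.convexHull(uv.round().astype(np.int32))],True,(0,255,0),1)
E
cat > run.py <<'E'
from fit import *
G={'jar':(.60,-.115,0,.08),'slim':(.622,.335,0,.1),'square':(.44,-.337,.7,.09),'oblong':(.437,.125,-.55,.066),
'holder_jar':(.440,.365,0,0),'holder_slim':(.428,-.115,0,0),'holder_square':(.595,-.342,0,0),'holder_oblong':(.602,.098,0,0)}
t=imaging.snapshot('top');s=imaging.snapshot('scene')
f=5
I={k:cv2.cvtColor(cv2.resize(p['image'],None,fx=f,fy=f,interpolation=cv2.INTER_CUBIC),cv2.COLOR_RGB2BGR) for k,p in(('t',t),('s',s))}
T=[]
for n,(x,y,w,h) in G.items():
    row=[]
    res=[]
    for ps,hv in (([t,s],(15,24)),([t],(15,)),([s],(24,))):
        o=fit(n,x,y,w,ps,h,hv); res.append(o.x)
    print(n,*[f'({a[0]:.4f} {a[1]:.4f} {np.degrees(a[2]):.1f})' for a in res],flush=True)
    for k,p in(('t',t),('s',s)):
        overlay(p,n,res[0],I[k],f); u,v=(proj(p,[[x,y,h/2]])[0]*f).astype(int)
        T.append(cv2.resize(I[k][v-120:v+120,u-120:u+120],(195,195)))
cv2.imwrite('pics/fit.png',np.vstack([np.hstack(T[i:i+4]) for i in range(0,16,4)])[:780])
E
python3 run.py; python3 -c "
import cv2;a=cv2.imread('pics/fit.png');cv2.imwrite('pics/fit2.png',cv2.resize(a,(600,600)))"
```

```text
jar (0.5989 -0.1093 0.0) (0.6035 -0.1119 0.0) (0.5980 -0.1081 0.0)
slim (0.6147 0.3391 0.0) (0.6150 0.3383 0.0) (0.6139 0.3409 0.0)
square (0.4456 -0.3416 44.9) (0.4356 -0.3258 43.8) (0.4418 -0.3392 46.9)
oblong (0.4441 0.1232 -35.5) (0.4452 0.1216 -33.8) (0.4423 0.1257 -35.3)
holder_jar (0.4449 0.3613 0.0) (0.4451 0.3612 0.0) (0.4433 0.3646 0.0)
holder_slim (0.4369 -0.1141 0.0) (0.4374 -0.1144 0.0) (0.4352 -0.1126 0.0)
holder_square (0.5951 -0.3363 -5.1) (0.5975 -0.3369 -4.6) (0.5940 -0.3349 -4.9)
holder_oblong (0.6019 0.0974 -1.0) (0.6027 0.0974 -1.0) (0.5998 0.1004 -0.0)
```

View pics/fit2.png

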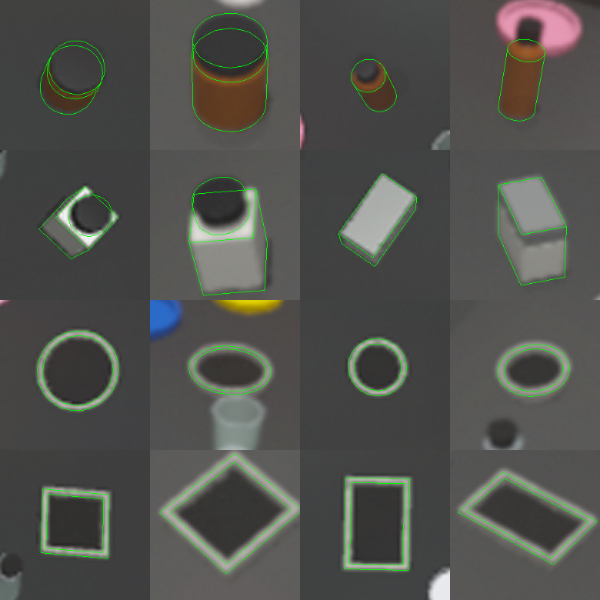

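Top view: the holder_jar candidates are the grey ring (178,200), pink (150,166), yellow (134,222) and blue (171,240). The grey one, with its dark floor, fits the description. The enlarged crop and model overlay confirm it at 80 mm inside. The white dish at (278,178) is not a holder. The fits agree between the two cameras to a few mm.

```bash
cat > d.py <<'E'
from h import *
import sys
o=robot.get_obs(); x,y,z,w=map(float,sys.argv[1:5])
p=o['tool_pos']; yaw=o['ee_rot'][2]; d=np.array([x,y,z])-p
def go(a): return d[0]*np.cos(a)+d[1]*np.sin(a), -d[2], -d[0]*np.sin(a)+d[1]*np.cos(a)
print('t',round(o['time'],2),'pos',p.round(4),'rpy',np.degrees(o['ee_rot']).round(2),'w',round(o['width'],4),'F',o['wrist_force'].round(1))
print('before turn tx ty tz',np.round(go(yaw),4),'after turn',np.round(go(np.radians(w)),4),'roll',round(-(w-np.degrees(yaw)),1))
E
python3 d.py .600 -.110 .15 -71.45
```

```text
t 1.3 pos [ 0.175  -0.5214  0.2245] rpy [-90.    -0.   -71.45] w 0.0943 F [-0.8 -0.4  0.5]
before turn tx ty tz [-0.2548  0.0745  0.5338] after turn [-0.2549  0.0745  0.5338] roll 0.0
```

Emit:
send_rows(
  moves="-1 -0.013 0 0.027 0;-1 -0.013 0 0.027 0;-1 -0.013 0 0.027 0;-1 -0.013 0 0.027 0;-1 -0.013 0 0.027 0;-1 -0.013 0 0.027 0;-1 -0.013 0 0.027 0;-1 -0.013 0 0.027 0;-1 -0.013 0 0.027 0;-1 -0.013 0 0.027 0",
)

```text
time: 2.13
tool_pos: [0.3905, -0.3111, 0.2247]
ee_rot: [-1.571, -0.0, -1.247]
wrist_force: [-0.1, 0.7, -0.4]
width: 0.0938
```

Emit:
send_rows(
  moves="-1 -0.013 0.007 0.027 0;-1 -0.013 0.007 0.027 0;-1 -0.013 0.007 0.027 0;-1 -0.013 0.007 0.027 0;-1 -0.013 0.007 0.027 0;-1 -0.013 0.007 0.027 0;-1 -0.013 0.007 0.027 0;-1 -0.013 0.007 0.027 0;-1 -0.013 0.007 0.027 0;-1 -0.008 0.007 0.021 0",
)

```text
time: 2.97
tool_pos: [0.6014, -0.1076, 0.154]
ee_rot: [-1.57, 0.0, -1.245]
wrist_force: [-0.5, -0.9, 0.3]
width: 0.094
```

```bash
python3 d.py .600 -.110 .042 -71.45
```

```text
t 2.97 pos [ 0.6014 -0.1076  0.154 ] rpy [-8.997e+01  3.000e-02 -7.136e+01] w 0.094 F [-0.5 -0.9  0.3]
before turn tx ty tz [ 0.0018  0.112  -0.0021] after turn [ 0.0018  0.112  -0.0021] roll 0.1
```

Emit:
send_rows(
  moves="-1 0.002 0 -0.001 0;-1 0 0.014 0 0;-1 0 0.014 0 0;-1 0 0.014 0 0;-1 0 0.014 0 0;-1 0 0.014 0 0;-1 0 0.014 0 0;-1 0 0.012 0 0;-1 0 0.01 0 0;-1 0 0.006 0 0",
)

```text
time: 3.8
tool_pos: [0.599, -0.1123, 0.0411]
ee_rot: [-1.572, 0.001, -1.247]
wrist_force: [-0.3, -0.0, 0.6]
width: 0.0944
```

Emit:
send_rows(
  moves="1 0 0 0 0;1 0 0 0 0;1 0 0 0 0;1 0 0 0 0;1 0 0 0 0;1 0 0 0 0;1 0 0 0 0;1 0 0 0 0;1 0 0 0 0;1 0 0 0 0",
)

```text
time: 4.63
tool_pos: [0.6004, -0.1122, 0.0435]
ee_rot: [-1.569, -0.001, -1.247]
wrist_force: [0.4, -0.8, 5.0]
width: 0.0632
```

Emit:
send_rows(
  moves="1 0 -0.002 0 0;1 0 -0.006 0 0;1 0 -0.01 0 0;1 0 -0.016 0 0;1 0 -0.02 0 0;1 0 -0.02 0 0;1 0 -0.02 0 0;1 0 -0.02 0 0;1 0 -0.02 0 0;1 0 -0.016 0 0",
)

```text
time: 5.47
tool_pos: [0.5998, -0.112, 0.1944]
ee_rot: [-1.57, -0.001, -1.247]
wrist_force: [0.0, -0.2, -1.7]
width: 0.0632
```

```bash
python3 d.py .445 .361 .2 -71.45
python3 - <<'E'
from h import *
p=imaging.snapshot('scene'); save(p,'s2.png')
E
```

```text
t 5.47 pos [ 0.5998 -0.112   0.1944] rpy [-8.996e+01 -3.000e-02 -7.145e+01] w 0.0632 F [ 0.  -0.2 -1.7]
before turn tx ty tz [-0.4976 -0.0056  0.0038] after turn [-0.4976 -0.0056  0.0037] roll 0.0
```

View pics/s2.png

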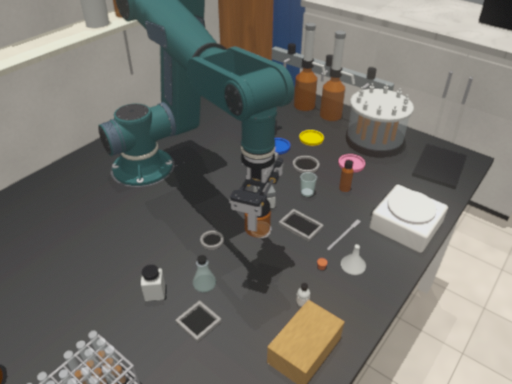

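Emit:
send_rows(
  moves="1 -0.01 0 0 0;1 -0.02 0 0 0;1 -0.028 0 0 0;1 -0.028 0 0 0;1 -0.028 0 0 0;1 -0.028 0 0 0;1 -0.028 0 0 0;1 -0.028 0 0 0;1 -0.028 0 0 0;1 -0.028 0 0 0",
)

```text
time: 6.35
tool_pos: [0.5167, 0.1305, 0.1903]
ee_rot: [-1.575, 0.001, -1.247]
wrist_force: [1.0, 0.2, -3.0]
width: 0.0633
```

Emit:
send_rows(
  moves="1 -0.028 0 0.001 0;1 -0.028 0 0.001 0;1 -0.028 0 0.001 0;1 -0.028 0 0.001 0;1 -0.028 0 0 0;1 -0.028 0 0 0;1 -0.028 0 0 0;1 -0.026 0 0 0;1 -0.016 0 0 0;1 -0.006 0 0 0",
)

```text
time: 7.18
tool_pos: [0.4424, 0.3634, 0.1901]
ee_rot: [-1.575, 0.0, -1.243]
wrist_force: [-0.1, -0.3, -2.7]
width: 0.0633
```

```bash
python3 d.py .445 .361 .05 -71.45
```

```text
t 7.18 pos [0.4424 0.3634 0.1901] rpy [-9.025e+01  1.000e-02 -7.124e+01] w 0.0633 F [-0.1 -0.3 -2.7]
before turn tx ty tz [0.0031 0.1401 0.0017] after turn [0.0031 0.1401 0.0017] roll 0.2
```

Emit:
send_rows(
  moves="1 0.002 0.005 0.001 0;1 0.001 0.012 0.001 0;1 0 0.017 0 0;1 0 0.018 0 0;1 0 0.018 0 0;1 0 0.018 0 0;1 0 0.018 0 0;1 0 0.014 0 0;1 0 0.007 0 0;1 0 0.003 0 0",
)

```text
time: 8.02
tool_pos: [0.4471, 0.3569, 0.0595]
ee_rot: [-1.576, -0.002, -1.249]
wrist_force: [0.5, 0.4, -3.8]
width: 0.0633
```

```bash
python3 d.py .445 .361 .0495 -71.45
python3 - <<'E'
from crops import *
p=imaging.snapshot('scene');q=imaging.snapshot('top')
tile(p,[(306,157)],'j1.png',30,9)
tile(q,[(179,197)],'j2.png',30,9)
a=np.hstack([cv2.imread('pics/j1.png')[:,:540],cv2.imread('pics/j2.png')[:,:540]]);cv2.imwrite('pics/j3.png',cv2.resize(a,(800,400)))
E
```

```text
t 8.02 pos [0.4471 0.3569 0.0595] rpy [-90.27  -0.1  -71.56] w 0.0633 F [ 0.5  0.4 -3.8]
before turn tx ty tz [-0.0045  0.01   -0.0007] after turn [-0.0045  0.01   -0.0007] roll -0.1
```

View pics/j3.png

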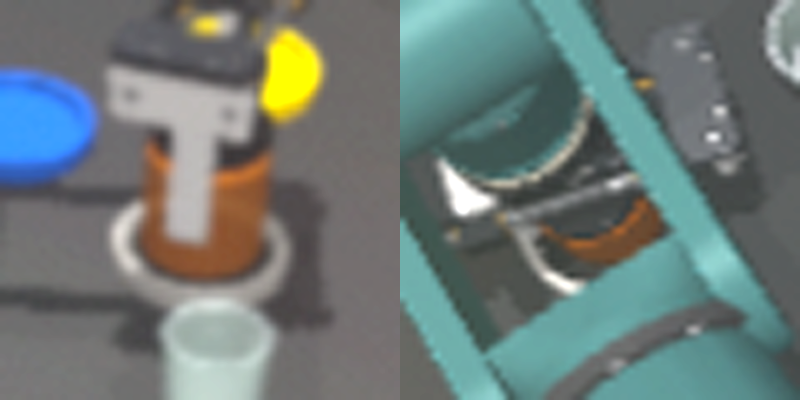

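Emit:
send_rows(
  moves="1 -0.002 0 0 0;1 -0.002 0 0 0;1 0 0.002 0 0;1 0 0.002 0 0;1 0 0.002 0 0;1 0 0.001 0 0;1 0 0.001 0 0;1 0 0.001 0 0;1 0 0 0 0;1 0 0 0 0",
)

```text
time: 8.95
tool_pos: [0.4467, 0.3629, 0.0533]
ee_rot: [-1.571, -0.0, -1.247]
wrist_force: [-0.2, -0.3, -2.5]
width: 0.0635
```

Emit:
send_rows(
  moves="1 0 0.001 0 0;1 0 0.001 0 0;1 0 0.0005 0 0;1 0 0.0005 0 0;1 0 0 0 0;1 0 0 0 0;1 0 0 0 0;1 0 0 0 0;1 0 0 0 0;1 0 0 0 0",
)

```text
time: 9.78
tool_pos: [0.4467, 0.363, 0.0505]
ee_rot: [-1.571, -0.0, -1.247]
wrist_force: [0.5, 0.2, -2.0]
width: 0.0637
```

Run:
```python
from crops import *
p=imaging.snapshot('scene');o=robot.get_obs();print(o['tool_pos'],o['wrist_force'])
tile(p,[(306,157)],'j4.png',30,9);cv2.imwrite('pics/j4.png',cv2.imread('pics/j4.png')[:,:540])
```

```text
[0.44671851 0.36296975 0.0504461 ] [-0.48388019 -0.20025479 -2.60708615]
```

View pics/j4.png

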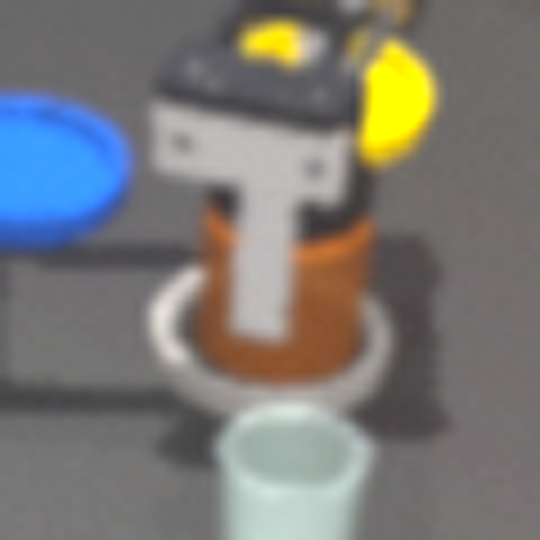

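Emit:
send_rows(
  moves="1 0 0.0005 0 0;1 0 0 0 0;1 0 0.0005 0 0;1 0 0 0 0;1 0 0.0005 0 0;1 0 0 0 0;1 0 0.0005 0 0;1 0 0 0 0;1 0 0 0 0;1 0 0 0 0",
)

```text
time: 10.67
tool_pos: [0.4468, 0.363, 0.0495]
ee_rot: [-1.57, -0.0, -1.247]
wrist_force: [-3.2, -2.0, 5.9]
width: 0.0634
```

Emit:
send_rows(
  moves="0.3 0 0 0 0;0 0 0 0 0;-0.3 0 0 0 0;-0.6 0 0 0 0;-0.8 0 0 0 0;-1 0 0 0 0;-1 0 0 0 0;-1 0 0 0 0;-1 0 -0.004 0 0;-1 0 -0.008 0 0",
)

```text
time: 11.5
tool_pos: [0.446, 0.3625, 0.0595]
ee_rot: [-1.573, -0.001, -1.247]
wrist_force: [0.3, 0.5, 0.9]
width: 0.0942
```

Emit:
send_rows(
  moves="-1 0 -0.012 0 -7;-1 0 -0.02 0 -7;-1 0 -0.02 0 -7;-1 0 -0.02 0 -7;-1 0 -0.02 0 -7;-1 0 -0.02 0 -7;-1 0 -0.01 0 -7;-1 0 0 0 -7;-1 0 0 0 -7;-1 0 0 0 -7",
)

```text
time: 12.33
tool_pos: [0.447, 0.3632, 0.184]
ee_rot: [-1.57, -0.002, -0.019]
wrist_force: [-0.2, -0.0, -0.6]
width: 0.0941
```

```bash
python3 d.py .615 .339 .17 0
python3 - <<'E'
from fit import *
t=imaging.snapshot('top');s=imaging.snapshot('scene')
M['jar']=[P+[0,0,.006] for P in M['jar']]
save(s,'s3.png')
o=fit('jar',.445,.361,0,[s],.09,(24,));print(o.x)
from crops import tile
tile(s,[(306,157)],'j5.png',30,9);cv2.imwrite('pics/j5.png',cv2.imread('pics/j5.png')[:,:540])
E
```

```text
t 12.33 pos [0.447  0.3632 0.184 ] rpy [-89.93  -0.1   -1.1 ] w 0.0941 F [-0.2 -0.  -0.6]
before turn tx ty tz [ 0.1684  0.014  -0.021 ] after turn [ 0.168   0.014  -0.0242] roll -1.1
[0.44272415 0.37090885 0.        ]
```

View pics/j5.png

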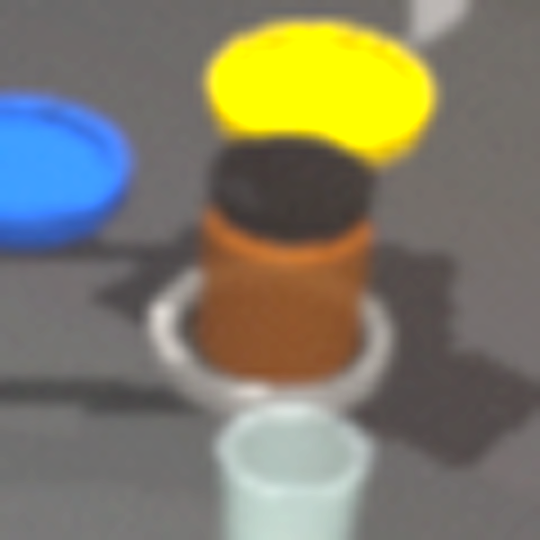

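Emit:
send_rows(
  moves="-1 0.01 0 -0.002 0;-1 0.018 0 -0.002 0;-1 0.022 0 -0.003 0;-1 0.022 0 -0.003 0;-1 0.022 0 -0.003 0;-1 0.022 0 -0.003 0;-1 0.022 0 -0.003 0;-1 0.017 0 -0.002 0;-1 0.01 0 0 0;-1 0.003 0 0 0",
)

```text
time: 13.27
tool_pos: [0.6164, 0.3365, 0.1816]
ee_rot: [-1.571, -0.0, -0.03]
wrist_force: [0.1, -0.6, -0.7]
width: 0.0938
```

```bash
python3 d.py .615 .339 .055 0
```

```text
t 13.27 pos [0.6164 0.3365 0.1816] rpy [-9.004e+01 -1.000e-02 -1.700e+00] w 0.0938 F [ 0.1 -0.6 -0.7]
before turn tx ty tz [-0.0015  0.1266  0.0024] after turn [-0.0014  0.1266  0.0025] roll -1.7
```

Emit:
send_rows(
  moves="-1 -0.001 0.004 0.002 0;-1 0 0.012 0 0;-1 0 0.017 0 0;-1 0 0.017 0 0;-1 0 0.017 0 0;-1 0 0.017 0 0;-1 0 0.017 0 0;-1 0 0.014 0 0;-1 0 0.008 0 0;-1 0 0.003 0 0",
)

```text
time: 14.1
tool_pos: [0.6115, 0.3395, 0.0539]
ee_rot: [-1.573, 0.004, -0.025]
wrist_force: [0.4, 0.2, 0.4]
width: 0.0935
```

Emit:
send_rows(
  moves="0 0 0 0 0;1 0 0 0 0;1 0 0 0 0;1 0 0 0 0;1 0 0 0 0;1 0 0 0 0;1 0 0 0 0;1 0 0 0 0;1 0 0 0 0;1 0 0 0 0",
)

```text
time: 14.93
tool_pos: [0.6133, 0.3398, 0.0565]
ee_rot: [-1.571, -0.0, -0.025]
wrist_force: [0.7, 0.4, 0.6]
width: 0.0376
```

Emit:
send_rows(
  moves="1 0 0 0 0;1 0 -0.006 0 0;1 0 -0.01 0 0;1 0 -0.016 0 0;1 0 -0.02 0 0;1 0 -0.02 0 0;1 0 -0.02 0 0;1 0 -0.02 0 0;1 0 -0.02 0 0;1 0 -0.016 0 0",
)

```text
time: 15.77
tool_pos: [0.6134, 0.3399, 0.2076]
ee_rot: [-1.57, -0.002, -0.025]
wrist_force: [-1.4, 0.4, -1.7]
width: 0.0372
```

```bash
python3 d.py .437 -.114 .2 0
python3 - <<'E'
from h import *
p=imaging.snapshot('scene'); save(p,'s4.png')
E
```

```text
t 15.77 pos [0.6134 0.3399 0.2076] rpy [-89.93  -0.14  -1.45] w 0.0372 F [-1.4  0.4 -1.7]
before turn tx ty tz [-0.1649  0.0076 -0.4583] after turn [-0.1764  0.0076 -0.4539] roll -1.4
```

View pics/s4.png

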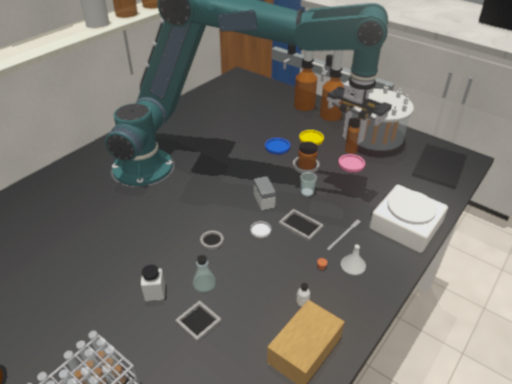

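Emit:
send_rows(
  moves="1 -0.003 0 -0.009 0;1 -0.006 0 -0.017 0;1 -0.009 0 -0.025 0;1 -0.01 0 -0.028 0;1 -0.01 0 -0.028 0;1 -0.01 0 -0.028 0;1 -0.01 0 -0.028 0;1 -0.01 0 -0.028 0;1 -0.01 0 -0.028 0;1 -0.01 0 -0.028 0",
)

```text
time: 16.65
tool_pos: [0.5169, 0.0933, 0.2027]
ee_rot: [-1.572, 0.003, -0.025]
wrist_force: [0.9, -0.5, -0.9]
width: 0.0371
```

Emit:
send_rows(
  moves="1 -0.01 0 -0.028 0;1 -0.01 0 -0.028 0;1 -0.01 0 -0.028 0;1 -0.01 0 -0.028 0;1 -0.01 0 -0.028 0;1 -0.01 0 -0.028 0;1 -0.009 0 -0.024 0;1 -0.006 0 -0.014 0;1 -0.002 0 -0.005 0;1 0 0 0 0",
)

```text
time: 17.48
tool_pos: [0.4354, -0.1146, 0.2033]
ee_rot: [-1.57, 0.002, -0.028]
wrist_force: [0.5, 0.7, -0.2]
width: 0.0373
```

```bash
python3 d.py .437 -.114 .0625 0
```

```text
t 17.48 pos [ 0.4354 -0.1146  0.2033] rpy [-89.97   0.1   -1.6 ] w 0.0373 F [ 0.5  0.7 -0.2]
before turn tx ty tz [0.0016 0.1408 0.0007] after turn [0.0016 0.1408 0.0006] roll -1.6
```

Emit:
send_rows(
  moves="1 0.001 0.004 0 0;1 0 0.012 0 0;1 0 0.018 0 0;1 0 0.018 0 0;1 0 0.018 0 0;1 0 0.018 0 0;1 0 0.018 0 0;1 0 0.016 0 0;1 0 0.008 0 0;1 0 0.003 0 0",
)

```text
time: 18.32
tool_pos: [0.4363, -0.1124, 0.0688]
ee_rot: [-1.569, 0.004, -0.024]
wrist_force: [-0.2, -0.2, -1.2]
width: 0.0372
```

Emit:
send_rows(
  moves="1 0 0 0 0;1 0 0 0 0;1 0 0.001 0 0;1 0 0.001 0 0;1 0 0.001 0 0;1 0 0.001 0 0;1 0 0 0 0;1 0 0 0 0;1 0 0 0 0;1 0 0 0 0",
)

```text
time: 19.15
tool_pos: [0.4377, -0.114, 0.0675]
ee_rot: [-1.571, -0.0, -0.025]
wrist_force: [0.5, 0.2, -1.2]
width: 0.0376
```

```bash
python3 d.py .437 -.114 .0625 0;python3 - <<'E'
from crops import *
p=imaging.snapshot('scene')
tile(p,[(211,230)],'k1.png',30,9);cv2.imwrite('pics/k1.png',cv2.imread('pics/k1.png')[:,:540])
E
```

```text
t 19.15 pos [ 0.4377 -0.114   0.0675] rpy [-9.001e+01 -1.000e-02 -1.450e+00] w 0.0376 F [ 0.5  0.2 -1.2]
before turn tx ty tz [-0.0007  0.005  -0.    ] after turn [-0.0007  0.005   0.    ] roll -1.5
```

View pics/k1.png

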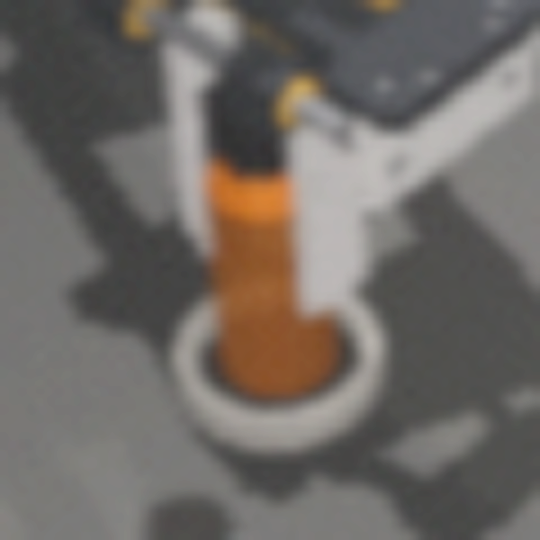

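Over the recess. Go down 4 mm, then feel for contact.

Emit:
send_rows(
  moves="1 0 0.001 0 0;1 0 0.001 0 0;1 0 0.001 0 0;1 0 0.0005 0 0;1 0 0.0005 0 0;1 0 0 0 0;1 0 0 0 0;1 0 0 0 0;1 0 0 0 0;1 0 0 0 0",
)

```text
time: 20.03
tool_pos: [0.4377, -0.114, 0.0635]
ee_rot: [-1.571, -0.0, -0.025]
wrist_force: [0.4, -0.2, -2.1]
width: 0.0374
```

Emit:
send_rows(
  moves="1 0 0.0005 0 0;1 0 0 0 0;1 0 0.0005 0 0;1 0 0 0 0;1 0 0.0005 0 0;1 0 0 0 0;1 0 0 0 0;1 0 0 0 0;1 0 0 0 0;1 0 0 0 0",
)

```text
time: 20.87
tool_pos: [0.4377, -0.114, 0.0624]
ee_rot: [-1.571, -0.0, -0.025]
wrist_force: [-1.6, 1.0, 5.0]
width: 0.0375
```

Contact. Release and rise, then turn toward the square bottle's yaw.

Emit:
send_rows(
  moves="0.6 0 0 0 0;0.4 0 0 0 0;0.1 0 0 0 0;-0.2 0 0 0 0;-0.6 0 0 0 0;-1 0 0 0 0;-1 0 0 0 0;-1 0 0 0 0;-1 0 -0.004 0 0;-1 0 -0.008 0 0",
)

```text
time: 21.7
tool_pos: [0.4369, -0.1137, 0.0733]
ee_rot: [-1.57, 0.002, -0.025]
wrist_force: [-0.8, -0.1, 0.3]
width: 0.0859
```

Emit:
send_rows(
  moves="-1 0 -0.015 0 0;-1 0 -0.02 0 0;-1 0 -0.02 0 0;-1 0 -0.02 0 6;-1 0 -0.02 0 6;-1 0 -0.01 0 6;-1 0 0 0 6;-1 0 0 0 6;-1 0 0 0 6;-1 0 0 0 6",
)

```text
time: 22.53
tool_pos: [0.4379, -0.114, 0.1801]
ee_rot: [-1.57, -0.001, -0.763]
wrist_force: [-0.9, 0.0, 0.2]
width: 0.094
```

```bash
python3 d.py .443 -.340 .17 -45;python3 - <<'E'
from fit import *
s=imaging.snapshot('scene')
from crops import tile
tile(s,[(211,230)],'k2.png',30,9);cv2.imwrite('pics/k2.png',cv2.imread('pics/k2.png')[:,:540])
M['square']=M['square'][:2]+[prism(c(.042),.07,.09),circ(.042,.09)]
t=imaging.snapshot('top')
for ps,h in (([s],(24,)),([t],(15,)),([t,s],(15,24))):
    o=fit('square',.443,-.34,.785,ps,.09,h);print(o.x,np.degrees(o.x[2]))
E
```

```text
t 22.53 pos [ 0.4379 -0.114   0.1801] rpy [-8.997e+01 -8.000e-02 -4.374e+01] w 0.094 F [-0.9  0.   0.2]
before turn tx ty tz [ 0.1599  0.0101 -0.1597] after turn [ 0.1634  0.0101 -0.1562] roll 1.3
[ 0.44332953 -0.34030124  0.79993197] 45.832726033818396
[ 0.44746236 -0.34300129  0.76471512] 43.81494888344967
[ 0.44590998 -0.34201478  0.79324213] 45.449426072572365
```

View pics/k2.png

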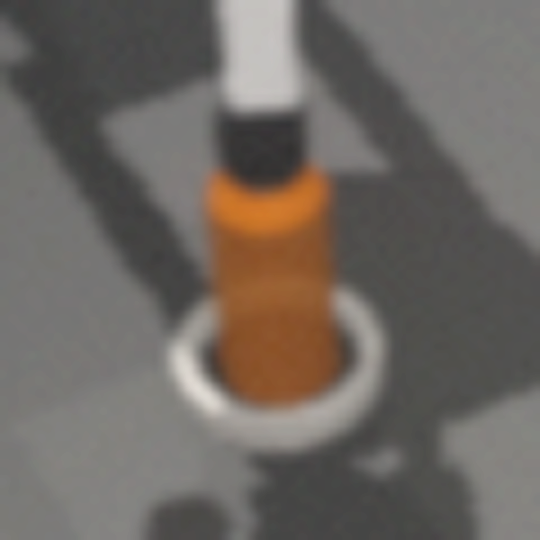

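Emit:
send_rows(
  moves="-1 0.008 0 -0.008 1.2;-1 0.016 0 -0.016 0;-1 0.022 0 -0.021 0;-1 0.023 0 -0.022 0;-1 0.023 0 -0.022 0;-1 0.023 0 -0.022 0;-1 0.022 0 -0.021 0;-1 0.016 0 -0.015 0;-1 0.009 0 -0.008 0;-1 0.003 0 -0.002 0",
)

```text
time: 23.47
tool_pos: [0.4444, -0.3439, 0.1787]
ee_rot: [-1.571, 0.0, -0.781]
wrist_force: [0.9, 0.5, -0.1]
width: 0.0941
```

```bash
python3 d.py .445 -.341 .045 -45
```

```text
t 23.47 pos [ 0.4444 -0.3439  0.1787] rpy [-9.003e+01  2.000e-02 -4.475e+01] w 0.0941 F [ 0.9  0.5 -0.1]
before turn tx ty tz [-0.0016  0.1337  0.0025] after turn [-0.0016  0.1337  0.0025] roll 0.2
```

Emit:
send_rows(
  moves="-1 -0.001 0.005 0.002 0;-1 0 0.014 0 0;-1 0 0.018 0 0;-1 0 0.018 0 0;-1 0 0.018 0 0;-1 0 0.018 0 0;-1 0 0.018 0 0;-1 0 0.014 0 0;-1 0 0.007 0 0;-1 0 0.003 0 0",
)

```text
time: 24.3
tool_pos: [0.4451, -0.3374, 0.0445]
ee_rot: [-1.571, 0.003, -0.777]
wrist_force: [-1.0, -0.1, 0.1]
width: 0.0938
```

Emit:
send_rows(
  moves="0 0 0 0 0;1 0 0 0 0;1 0 0 0 0;1 0 0 0 0;1 0 0 0 0;1 0 0 0 0;1 0 0 0 0;1 0 0 0 0;1 0 0 0 0;1 0 0 0 0",
)

```text
time: 25.13
tool_pos: [0.4461, -0.3399, 0.0465]
ee_rot: [-1.571, -0.002, -0.779]
wrist_force: [0.4, -1.5, 2.3]
width: 0.0501
```

```bash
python3 d.py .595 -.336 .045 -5
```

```text
t 25.13 pos [ 0.4461 -0.3399  0.0465] rpy [-90.    -0.09 -44.65] w 0.0501 F [ 0.4 -1.5  2.3]
before turn tx ty tz [0.1032 0.0015 0.1074] after turn [0.148  0.0015 0.0169] roll -39.7
```

Emit:
send_rows(
  moves="1 0 -0.002 0 0;1 0 -0.006 0 0;1 0 -0.01 0 0;1 0 -0.016 0 0;1 0 -0.02 0 -6;1 0 -0.02 0 -7;1 0 -0.02 0 -7;1 0 -0.02 0 -7;1 0 -0.018 0 -7;1 0 -0.01 0 -6",
)

```text
time: 25.97
tool_pos: [0.4462, -0.34, 0.1916]
ee_rot: [-1.573, -0.003, -0.075]
wrist_force: [0.1, 0.3, -1.6]
width: 0.0499
```

```bash
python3 d.py .595 -.336 .18 -5
```

```text
t 25.97 pos [ 0.4462 -0.34    0.1916] rpy [-90.15  -0.18  -4.31] w 0.0499 F [ 0.1  0.3 -1.6]
before turn tx ty tz [0.1481 0.0116 0.0151] after turn [0.1479 0.0116 0.0169] roll 0.7
```

Emit:
send_rows(
  moves="1 0.006 0 0.001 0.5;1 0.014 0 0.002 0;1 0.021 0 0.002 0;1 0.022 0 0.002 0;1 0.022 0 0.002 0;1 0.022 0 0.002 0;1 0.02 0 0.002 0;1 0.013 0 0.002 0;1 0.006 0 0.001 0;1 0.002 0 0 0",
)

```text
time: 26.8
tool_pos: [0.5951, -0.336, 0.1864]
ee_rot: [-1.57, 0.002, -0.091]
wrist_force: [-0.1, 0.2, -1.3]
width: 0.0497
```

Emit:
send_rows(
  moves="1 0 0.004 0 0;1 0 0.012 0 0;1 0 0.017 0 0;1 0 0.018 0 0;1 0 0.018 0 0;1 0 0.018 0 0;1 0 0.018 0 0;1 0 0.014 0 0;1 0 0.007 0 0;1 0 0.003 0 0",
)

```text
time: 27.63
tool_pos: [0.5925, -0.3362, 0.0564]
ee_rot: [-1.569, 0.004, -0.091]
wrist_force: [1.2, 0.1, -1.0]
width: 0.0499
```

Emit:
send_rows(
  moves="1 0 0 0 0;1 0 0 0 0;1 0 0 0 0;1 0 0 0 0;1 0 0 0 0;1 0 0 0 0;1 0 0 0 0;1 0 0 0 0;1 0 0 0 0;1 0 0 0 0",
)

```text
time: 28.47
tool_pos: [0.5945, -0.3367, 0.0589]
ee_rot: [-1.571, 0.0, -0.09]
wrist_force: [-0.1, 0.0, -1.5]
width: 0.0498
```

```bash
python3 d.py .595 -.336 .0525 -5;python3 - <<'E'
from crops import *
p=imaging.snapshot('scene')
tile(p,[(199,310)],'q1.png',30,9);cv2.imwrite('pics/q1.png',cv2.imread('pics/q1.png')[:,:540])
E
```

```text
t 28.47 pos [ 0.5945 -0.3367  0.0589] rpy [-90.     0.    -5.15] w 0.0498 F [-0.1  0.  -1.5]
before turn tx ty tz [0.0004 0.0064 0.0008] after turn [0.0004 0.0064 0.0008] roll -0.1
```

View pics/q1.png

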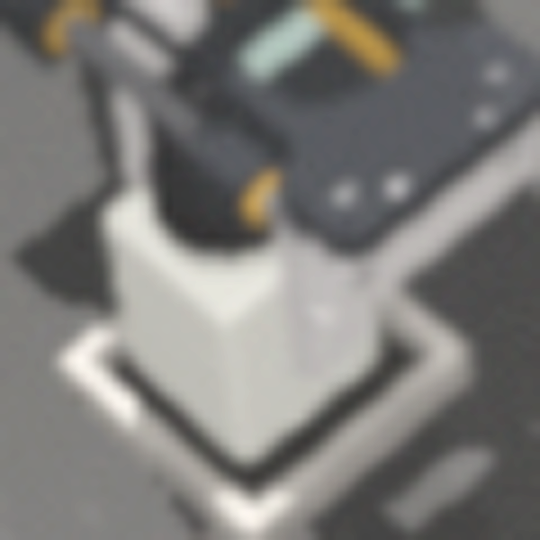

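Well centred and aligned. Lower the last 6 mm.

Emit:
send_rows(
  moves="1 0 0.001 0 0;1 0 0.001 0 0;1 0 0.001 0 0;1 0 0.001 0 0;1 0 0.001 0 0;1 0 0.0005 0 0;1 0 0 0 0;1 0 0 0 0;1 0 0 0 0;1 0 0 0 0",
)

```text
time: 29.35
tool_pos: [0.5945, -0.3368, 0.0536]
ee_rot: [-1.571, -0.0, -0.09]
wrist_force: [-0.4, 0.4, -2.0]
width: 0.0497
```

Emit:
send_rows(
  moves="1 0 0.0005 0 0;1 0 0 0 0;1 0 0.0005 0 0;1 0 0 0 0;1 0 0.0005 0 0;1 0 0 0 0;1 0 0 0 0;1 0 0 0 0;1 0 0 0 0;1 0 0 0 0",
)

```text
time: 30.18
tool_pos: [0.5946, -0.3368, 0.0525]
ee_rot: [-1.571, -0.0, -0.09]
wrist_force: [-1.1, 0.4, 2.5]
width: 0.0501
```

Emit:
send_rows(
  moves="0.4 0 0 0 0;0.2 0 0 0 0;-0.1 0 0 0 0;-0.4 0 0 0 0;-0.8 0 0 0 0;-1 0 0 0 0;-1 0 0 0 0;-1 0 0 0 0;-1 0 -0.004 0 0;-1 0 -0.008 0 0",
)

```text
time: 31.02
tool_pos: [0.5938, -0.3363, 0.0629]
ee_rot: [-1.57, 0.002, -0.09]
wrist_force: [0.4, -0.4, 0.3]
width: 0.0925
```

Emit:
send_rows(
  moves="-1 0 -0.015 0 0;-1 0 -0.02 0 0;-1 0 -0.02 0 0;-1 0 -0.02 0 -7;-1 0 -0.02 0 -7;-1 0 -0.02 0 -7;-1 0 0 0 -7;-1 0 0 0 -7;-1 0 0 0 -7;-1 0 0 0 -7",
)

```text
time: 31.85
tool_pos: [0.5947, -0.3369, 0.1805]
ee_rot: [-1.573, -0.0, 0.771]
wrist_force: [0.2, -0.3, 0.1]
width: 0.0941
```

```bash
python3 d.py .4440 .1235 .18 54.7;python3 - <<'E'
from crops import *
p=imaging.snapshot('scene')
tile(p,[(199,310)],'q2.png',30,9);cv2.imwrite('pics/q2.png',cv2.imread('pics/q2.png')[:,:540])
E
```

```text
t 31.85 pos [ 0.5947 -0.3369  0.1805] rpy [-9.011e+01 -2.000e-02  4.420e+01] w 0.0941 F [ 0.2 -0.3  0.1]
before turn tx ty tz [0.2129 0.0005 0.4352] after turn [0.2887 0.0005 0.3891] roll -10.5
```

View pics/q2.png

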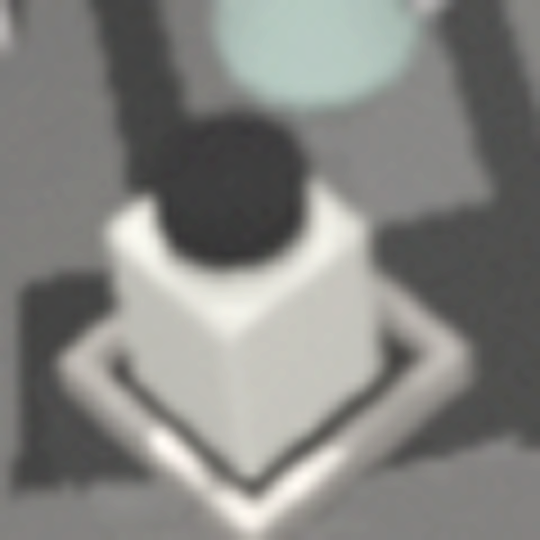

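Emit:
send_rows(
  moves="-1 0 0 0 -5.5;-1 0 0 0 -5.3;-1 0.008 0 0.011 0;-1 0.014 0 0.019 0;-1 0.018 0 0.024 0;-1 0.018 0 0.024 0;-1 0.018 0 0.024 0;-1 0.018 0 0.024 0;-1 0.018 0 0.024 0;-1 0.018 0 0.024 0",
)

```text
time: 32.73
tool_pos: [0.5273, -0.1288, 0.1799]
ee_rot: [-1.572, -0.0, 0.951]
wrist_force: [0.5, -0.4, 0.8]
width: 0.094
```

Emit:
send_rows(
  moves="-1 0.018 0 0.024 0;-1 0.018 0 0.024 0;-1 0.018 0 0.024 0;-1 0.018 0 0.024 0;-1 0.018 0 0.024 0;-1 0.018 0 0.025 0;-1 0.018 0 0.025 0;-1 0.016 0 0.022 0;-1 0.011 0 0.015 0;-1 0.005 0 0.006 0",
)

```text
time: 33.57
tool_pos: [0.4447, 0.1242, 0.18]
ee_rot: [-1.572, -0.002, 0.955]
wrist_force: [0.7, 1.3, 0.3]
width: 0.0942
```

```bash
python3 d.py .4440 .1235 .04 54.7
```

```text
t 33.57 pos [0.4447 0.1242 0.18  ] rpy [-90.04  -0.1   54.69] w 0.0942 F [0.7 1.3 0.3]
before turn tx ty tz [-0.0009  0.14    0.0002] after turn [-0.0009  0.14    0.0002] roll -0.0
```

Emit:
send_rows(
  moves="-1 0 0.005 0 0;-1 0 0.014 0 0;-1 0 0.018 0 0;-1 0 0.018 0 0;-1 0 0.018 0 0;-1 0 0.018 0 0;-1 0 0.018 0 0;-1 0 0.015 0 0;-1 0 0.01 0 0;-1 0 0.004 0 0",
)

```text
time: 34.4
tool_pos: [0.4446, 0.1208, 0.0391]
ee_rot: [-1.569, 0.003, 0.952]
wrist_force: [0.0, 0.1, -0.0]
width: 0.094
```

Emit:
send_rows(
  moves="0 0 0 0 0;1 0 0 0 0;1 0 0 0 0;1 0 0 0 0;1 0 0 0 0;1 0 0 0 0;1 0 0 0 0;1 0 0 0 0;1 0 0 0 0;1 0 0 0 0",
)

```text
time: 35.23
tool_pos: [0.4455, 0.122, 0.0412]
ee_rot: [-1.571, 0.0, 0.954]
wrist_force: [-0.8, -0.7, 1.5]
width: 0.0456
```

```bash
python3 d.py .6015 .098 .042 89
```

```text
t 35.23 pos [0.4455 0.122  0.0412] rpy [-9.002e+01  1.000e-02  5.466e+01] w 0.0456 F [-0.8 -0.7  1.5]
before turn tx ty tz [ 0.0706 -0.0008 -0.1412] after turn [-0.0213 -0.0008 -0.1564] roll -34.3
```

Emit:
send_rows(
  moves="1 0 -0.002 0 0;1 0 -0.006 0 0;1 0 -0.01 0 0;1 0 -0.016 0 0;1 0 -0.02 0 -5;1 0 -0.02 0 -7;1 0 -0.02 0 -7;1 0 -0.02 0 -7;1 0 -0.016 0 -5;1 0 -0.01 0 -3",
)

```text
time: 36.07
tool_pos: [0.4464, 0.1222, 0.1842]
ee_rot: [-1.575, -0.001, 1.551]
wrist_force: [-0.7, 0.2, -1.6]
width: 0.0458
```

```bash
python3 d.py .6015 .098 .18 89;python3 - <<'E'
from h import *
p=imaging.snapshot('scene'); save(p,'s5.png')
E
```

```text
t 36.07 pos [0.4464 0.1222 0.1842] rpy [-9.025e+01 -4.000e-02  8.887e+01] w 0.0458 F [-0.7  0.2 -1.6]
before turn tx ty tz [-0.0212  0.0042 -0.1556] after turn [-0.0215  0.0042 -0.1555] roll -0.1
```

View pics/s5.png

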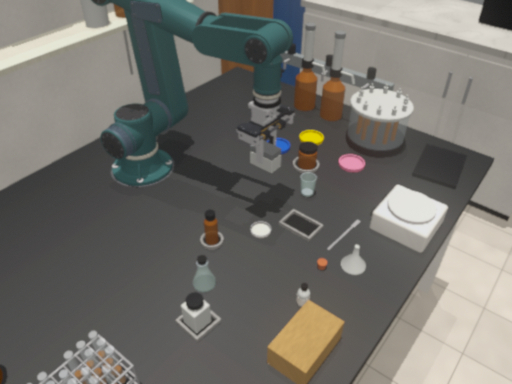

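Emit:
send_rows(
  moves="1 -0.001 0 -0.006 0;1 -0.002 0 -0.014 0;1 -0.003 0 -0.022 0;1 -0.003 0 -0.023 0;1 -0.003 0 -0.023 0;1 -0.003 0 -0.023 0;1 -0.003 0 -0.021 0;1 -0.002 0 -0.014 0;1 -0.001 0 -0.007 0;1 0 0 -0.002 0",
)

```text
time: 36.95
tool_pos: [0.6004, 0.0969, 0.1791]
ee_rot: [-1.568, 0.0, 1.546]
wrist_force: [-0.7, 0.4, -1.8]
width: 0.0458
```

Emit:
send_rows(
  moves="1 0 0.004 0 0;1 0 0.012 0 0;1 0 0.018 0 0;1 0 0.018 0 0;1 0 0.018 0 0;1 0 0.018 0 0;1 0 0.018 0 0;1 0 0.014 0 0;1 0 0.007 0 0;1 0 0.003 0 0",
)

```text
time: 37.78
tool_pos: [0.5977, 0.0976, 0.0486]
ee_rot: [-1.567, 0.0, 1.548]
wrist_force: [-0.3, -0.0, -1.4]
width: 0.0463
```

Emit:
send_rows(
  moves="1 0 0 0 0;1 0 0 0 0;1 0 0 0 0;1 0 0 0 0;1 0 0 0 0;1 0 0 0 0;1 0 0 0 0;1 0 0 0 0;1 0 0 0 0;1 0 0 0 0",
)

```text
time: 38.62
tool_pos: [0.5999, 0.0974, 0.0509]
ee_rot: [-1.571, 0.0, 1.547]
wrist_force: [-0.3, -0.8, -1.9]
width: 0.0461
```

```bash
python3 d.py .6015 .098 .0472 89;python3 - <<'E'
from crops import *
p=imaging.snapshot('scene')
tile(p,[(300,217)],'o1.png',30,9);cv2.imwrite('pics/o1.png',cv2.imread('pics/o1.png')[:,:540])
E
```

```text
t 38.62 pos [0.5999 0.0974 0.0509] rpy [-90.     0.    88.65] w 0.0461 F [-0.3 -0.8 -1.9]
before turn tx ty tz [ 0.0006  0.0037 -0.0016] after turn [ 0.0006  0.0037 -0.0016] roll -0.4
```

View pics/o1.png

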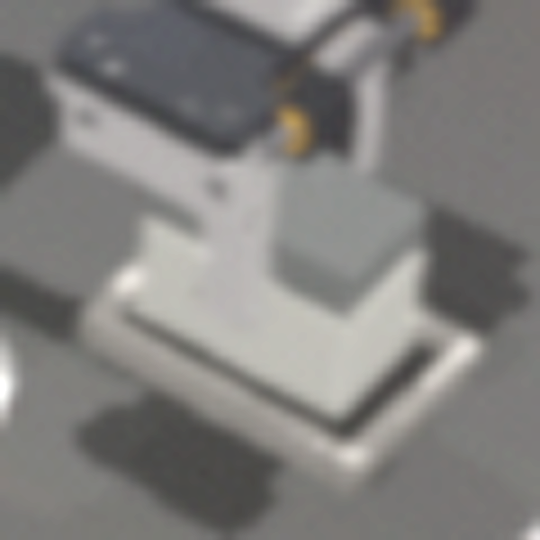

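Run:
```python
from fit import *
s=imaging.snapshot('scene')
f=9
im=cv2.cvtColor(cv2.resize(s['image'],None,fx=f,fy=f,interpolation=cv2.INTER_CUBIC),cv2.COLOR_RGB2BGR)
M['b']=[P+[0,0,.0097] for P in M['oblong']]
overlay(s,'b',(.600,.0974,np.radians(-1.35)),im,f)
overlay(s,'holder_oblong',(.6015,.098,np.radians(-1)),im,f)
cv2.imwrite('pics/o2.png',im[187*f:247*f,270*f:330*f])
```

```text
(no output)
```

View pics/o2.png

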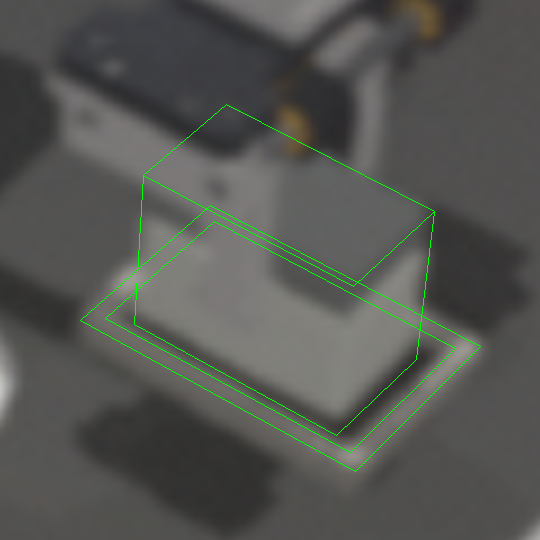

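Emit:
send_rows(
  moves="1 0 0 -0.002 0;1 0 0 -0.002 0;1 0 0 0 0;1 0 0.001 0 0;1 0 0.001 0 0;1 0 0.0005 0 0;1 0 0 0 0;1 0 0 0 0;1 0 0 0 0;1 0 0 0 0",
)

```text
time: 39.55
tool_pos: [0.6039, 0.0973, 0.0485]
ee_rot: [-1.571, 0.0, 1.547]
wrist_force: [0.4, -0.1, -1.7]
width: 0.0458
```

Emit:
send_rows(
  moves="1 0 0.0005 0 0;1 0 0 0 0;1 0 0.0005 0 0;1 0 0 0 0;1 0 0.0005 0 0;1 0 0 0 0;1 0 0 0 0;1 0 0 0 0;1 0 0 0 0;1 0 0 0 0",
)

```text
time: 40.38
tool_pos: [0.604, 0.0973, 0.0473]
ee_rot: [-1.571, 0.0, 1.547]
wrist_force: [-1.6, -0.4, 0.8]
width: 0.046
```

Emit:
send_rows(
  moves="1 0 0.0005 0 0;1 0 0 0 0;1 0 0 0 0;0.4 0 0 0 0;0.1 0 0 0 0;-0.2 0 0 0 0;-0.6 0 0 0 0;-1 0 0 0 0;-1 0 0 0 0;-1 0 0 0 0",
)

```text
time: 41.22
tool_pos: [0.6039, 0.0973, 0.046]
ee_rot: [-1.571, 0.0, 1.547]
wrist_force: [-0.1, 0.5, 0.4]
width: 0.0758
```

Emit:
send_rows(
  moves="-1 0 -0.004 0 0;-1 0 -0.01 0 0;-1 0 -0.02 0 0;-1 0 -0.024 0 0;-1 0 -0.024 0 0;-1 0 -0.024 0 0;-1 0 -0.024 0 0;-1 0 -0.024 0 0;-1 0 -0.02 0 0;-1 0 -0.01 0 0",
)

```text
time: 42.05
tool_pos: [0.6051, 0.0974, 0.2354]
ee_rot: [-1.578, -0.001, 1.547]
wrist_force: [-0.3, -0.4, 0.8]
width: 0.0939
```

Emit:
send_rows(
  moves="-1 0 0 0.01 0;-1 0 0 0.02 0;-1 0 0 0.028 0;-1 0 0 0.028 0;-1 0 0 0.028 0;-1 0 0 0.028 0;-1 0 0 0.028 0;-1 0 0 0.02 0;-1 0 0 0.01 0;-1 0 0 0 0",
)

```text
time: 42.88
tool_pos: [0.4028, 0.1022, 0.2311]
ee_rot: [-1.572, -0.0, 1.548]
wrist_force: [0.7, 0.6, -0.4]
width: 0.0939
```

```bash
python3 d.py .4 0 .2 89;python3 - <<'E'
from crops import *
p=imaging.snapshot('scene');t=imaging.snapshot('top')
tile(p,[(306,157),(211,232),(199,314),(300,217),(308,180),(205,270)],'f1.png',26,5)
save(t,'tf.png')
tile(t,[(179,197),(314,200),(374,157),(251,156),(211,173),(350,174)],'f2.png',26,5)
E
```

```text
t 42.88 pos [0.4028 0.1022 0.2311] rpy [-9.008e+01 -1.000e-02  8.869e+01] w 0.0939 F [ 0.7  0.6 -0.4]
before turn tx ty tz [-0.1022  0.0311  0.0004] after turn [-0.1022  0.0311  0.001 ] roll -0.3
```

View pics/f1.png

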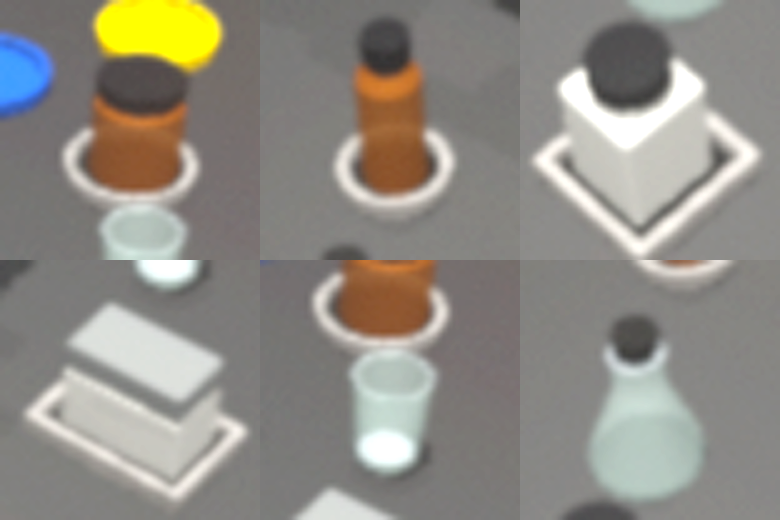

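View pics/f2.png

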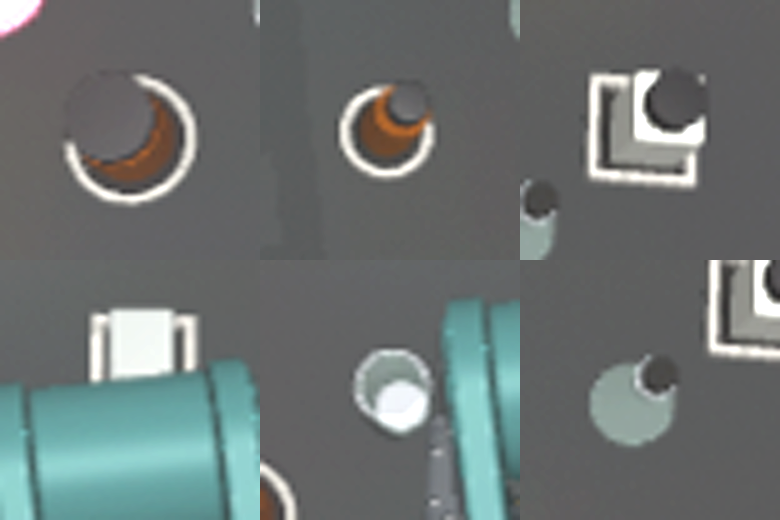

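Run:
```python
from fit import *
s=imaging.snapshot('scene')
f=9
im=cv2.cvtColor(cv2.resize(s['image'],None,fx=f,fy=f,interpolation=cv2.INTER_CUBIC),cv2.COLOR_RGB2BGR)
h=fit('holder_oblong',.600,.100,0,[s],0,(24,)).x
M['oblong']=[P+[0,0,.006] for P in M['oblong']]
o=fit('oblong',.602,.098,0,[s],.07,(24,));print(o.x,h)
overlay(s,'oblong',o.x,im,f)
cv2.imwrite('pics/o4.png',im[187*f:247*f,270*f:330*f])
```

```text
[ 0.60202056  0.09876558 -0.00302837] [ 0.60104178  0.09970169 -0.03102178]
```

View pics/o4.png

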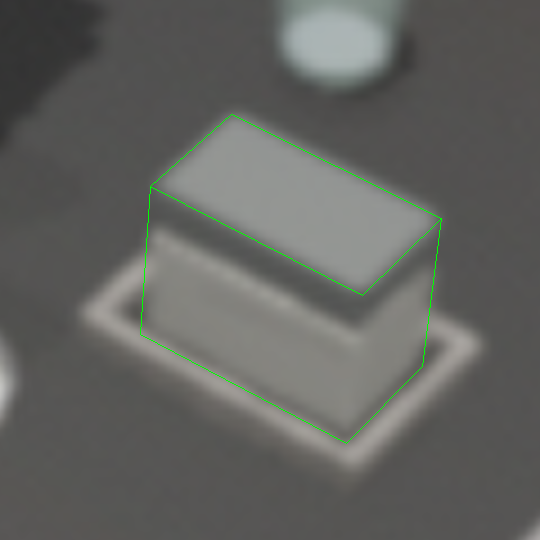

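Run:
```python
from h import *
print(robot.get_obs()['wrist_force'].round(1)); print(order.close_job())
```

```text
[ 0.6 -1.2 -0.1]
the job is handed in; nothing more can be done
None
```

I put all four containers into their matching grey holders, in listed order: jar, slim bottle, square bottle, oblong box. Each was lowered until the wrist force showed light contact. Then I released it, backed the arm clear and handed the job in at about 43 s.

- **Placement:** the last pictures from both cameras show the containers upright inside the rims. The arm hid part of the oblong box in the top view. The flask and beaker are still standing, and nothing in the pictures suggests they moved. I compared them by eye and did not measure them.
- **Height:** the tool was about 6 mm higher at contact than at each pick-up, which matches the recess floor.
- **Oblong box:** it sat about 3 mm off along x before lowering, so I shifted it. The final fit puts it within about 2 mm of the holder centre. In the overlay its visible lower edge sat roughly 3–4 mm above the model's. I took that for shadow in the recess, because the contact height and lid outline agree with it sitting flat.
- **Jar:** the camera fit after placing disagreed with the arm by about 8–9 mm (fit y 0.371, arm y 0.363). I trusted the arm reading and the pictures, where the jar is visibly inside the ring.

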